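# Put the mixed-up bench supplies back on their own stands

## Robot

A 7-joint arm with a two-finger parallel gripper is mounted at the origin on a cart in front of the work surface, level with it; the furniture and walls round the work are solid. World frame = base frame: x ahead of the robot, y to its left, z up, the work surface at z = 0. Lengths are in m, angles in degrees, forces in N, time in s.
With the tool pointing down it reaches from about 0.4 to 0.875 m from the base axis. Payload 6.5 kg.
Tool frame: the origin (TCP) lies midway between the tips of the shut fingers; the grasp point (between the pads) lies 19 mm behind it; z points along the fingers, y is the direction in which the jaws open and shut (so a half turn about z gives the same grasp; the last joint's range is limited). The gripper opens to 88 mm and grips with 3 to 60 N. Pads are 18 mm wide; open, the fingers measure 123 mm over their backs; the gripper's body (75 mm by 187 mm) begins 45 mm behind the grasp point.
Start: joints at [72.525, 30.733, -0.252, 88.115, 0.149, 61.152, -4.079], TCP at [0.154, -0.632, 0.21] pointing down, gripper open.
Joint ranges: [-154.64, 154.64], [-21.42, 123.67], [-72.66, 72.17], [13.99, 137.28], [-74.86, 254.86], [10.95, 109.41], [-158.01, 158.01]. Speed limits (degrees/s): [136.94, 136.94, 180, 180, 180, 180, 180].

## Interface

Orientations are given as a 3x3 rotation matrix whose columns are the frame's x, y, z axes.
In Python, from plant import * gives the robot as it stands. The module is installed in compiled form; this text tells all that it offers.
- The arm moves only by the shell command python3 -m crank 'ROWS' [OPENING] [FORCE]. ROWS is JSON, one flat list of numbers, 4 for each row, row after row: the shift along the tool's x, y, z in m, then the turn about the tool's z in rad. A call has 1 to 20 rows; each row is the pose to reach, as a shift and turn from the pose measured when the call began, along the tool's axes at that moment; what a row does not reach only later rows make up. A row lasts 1/10 s, in which the tool goes at most 50 mm and 8.59 degrees, less where a joint would pass 70% of its speed; a pose out of reach is approached as far as the arm can. A call with a gripper value outside its range is refused whole. OPENING is the finger opening in m, from 0 to 0.0881, set as the call begins (- or left out, the last holds). The fingers move at their own pace and stop on an object; FORCE is the grip in N (left out, the last holds). Time passes only in rows, so rows that repeat a pose let the fingers close. It gives the time, the measured TCP pose, the force and the opening at its end, in the units of the state.
- get_state(): the state, without advancing time (a new reading comes with each control period).
- grab_frame(name): name is "scene" or "side" or "wrist"; returns a dict with "color" (384x512x3 uint8, red, green, blue), "fx", "fy", "cx", "cy" (pixels), "origin" and "rotation" of the camera in the world; the wrist camera has in their place "hand_eye" (4x4, takes a point from camera to tool coordinates, whose origin is the TCP and whose axes are the flange's). Camera axes: x right, y up, looking along -z (the intrinsics and any distortion apply to the point x, -y, -z); pixel columns grow to the right and rows downward; lengths in m; the calibration is good to about 2 mm. The wrist camera is an equidistant fisheye: a pixel r from the principal point sees the ray r / f radians off the axis. A picture is of the moment at which its call begins: read the wrist's pose just before it. There is no depth.
- close_job(): hands the job in, once; it reports no verdict.
The state is a dict: "clock": time; "joints": joint angles; "dq": joint speeds; "tau": joint torques, N m; "tcp_pos": TCP position; "tool_rot": TCP orientation; "wrist_force": force on the tool from outside, world axes, zero at the start; "wrist_torque": the same for the moment, N m; "gripper_width": finger opening in m.
Only numpy, scipy, OpenCV 4.12 (cv2) and the standard library are available. Lean on these libraries where they do the work, as an engineer would, in place of code of your own. Each camera call takes 0.05 s, during which the arm holds its last target.

## Task

The brown bottle, the white tube, the tape roll and the swab pot each stand on the wrong stand. Swap them round so that each one stands upright in the middle of the seat of the stand that shows its own picture; the empty stand without a picture is free for use on the way. Never tip any of the four over.

Things in the scene. Friction and masses are not known exactly. Their poses are not given: they have to be found in the camera images.
- bottle: small brown bottle with a narrower black cap, round, 46 mm across, 96 mm high (the straight body about 70 mm, the cap 27 mm across from 80 mm up). Origin: centre of its underside; z up along its axis
- tube: white screw-cap tube with a white cap and a label, round, 36 mm across, 69 mm high; grip it round the body. Origin: centre of its underside; z up along its axis
- tape: tan roll of tape with brown flat sides, lying flat, a ring 58 mm across and 18 mm high with an open middle about 25 mm across; grip it across the outside. Origin: centre of its underside; z up along its axis
- pot: pale grey-white round pot holding cotton swabs that are fixed in it, 58 mm across, its rim 55 mm high, the swab tips reaching 84 mm; grip it across the outside below the rim. Origin: centre of its underside; z up along its axis
- stand_bottle: the bottle's stand: fixed flat white plate, 84 mm (y) by 150 mm (x), top 6 mm above the bench, with a dark round seat 72 mm across, level with the plate, and a black picture of a bottle with shoulders, neck and cap, about 58 mm long on the end nearer the robot. Origin: under the seat's centre at bench height, so the seat surface is at z = 6 mm; plate from x = -106 to 44 mm, picture end x < -40 mm; x from picture to seat, z up
- stand_tube: the tube's stand: fixed flat white plate, 84 mm (y) by 150 mm (x), top 6 mm above the bench, with a dark round seat 72 mm across, level with the plate, and a black picture of a tube, a plain narrow bar 55 by 28 mm with a thin white line under its cap on the end nearer the robot. Origin: under the seat's centre at bench height, so the seat surface is at z = 6 mm; plate from x = -106 to 44 mm, picture end x < -40 mm; x from picture to seat, z up
- stand_tape: the tape's stand: fixed flat white plate, 84 mm (y) by 150 mm (x), top 6 mm above the bench, with a dark round seat 72 mm across, level with the plate, and a black picture of a ring, 41 mm across with a white middle on the end nearer the robot. Origin: under the seat's centre at bench height, so the seat surface is at z = 6 mm; plate from x = -106 to 44 mm, picture end x < -40 mm; x from picture to seat, z up
- stand_pot: the pot's stand: fixed flat white plate, 84 mm (y) by 150 mm (x), top 6 mm above the bench, with a dark round seat 72 mm across, level with the plate, and a black picture of a wide pot with four swabs spreading out of it, about 57 mm long on the end nearer the robot. Origin: under the seat's centre at bench height, so the seat surface is at z = 6 mm; plate from x = -106 to 44 mm, picture end x < -40 mm; x from picture to seat, z up
- stand_spare: the spare stand, empty at the start: fixed flat white plate, 84 mm (y) by 150 mm (x), top 6 mm above the bench, with a dark round seat 72 mm across, level with the plate, and no picture, only bare white plate, on the end nearer the robot. Origin: under the seat's centre at bench height, so the seat surface is at z = 6 mm; plate from x = -106 to 44 mm, picture end x < -40 mm; x from picture to seat, z up
Mind the look-alikes: they are no part of the job. There is more than one size of the tube; the job needs the smaller. What is shaped like the bottle but green is not meant.

How it is judged:
By the outcome, as a careful person would: the job done as asked, in the order asked, and still so for the second after the job is handed in, with the robot touching nothing.
It also fails if it takes over 128 s, if anything falls off the work surface, if the arm or the gripper's body presses on something with over 40 N, if the wrist force passes 120 N, or if a joint passes its speed limit or range.

## Working session

There is one attempt and no reset: what is moved stays moved. The work goes in short steps, Python scripts to look and compute and a shell command to move; the robot and the scene stay as the last step left them, time stands still between calls to the robot, and variables do not carry over. Pictures are saved under pics/ and viewed, and the job is handed in when it is done.

```bash
mkdir -p pics; ls
python3 - <<'E'
from plant import *
import cv2,numpy as np
s=get_state()
for k,v in s.items(): print(k,np.round(v,4).tolist())
for n in ["scene","side","wrist"]:
    f=grab_frame(n)
    cv2.imwrite(f"pics/{n}0.png",f["color"][:,:,::-1])
    print(n,{k:np.round(v,4).tolist() for k,v in f.items() if k!="color"})
E
```

```text
pics
clock 0.0
joints [72.5266, 30.7772, -0.2537, 88.1715, 0.1493, 61.1504, -4.0803]
dq [-0.0953, -0.02, 0.0899, -0.1334, -0.0194, -0.0138, -0.0143]
tau [0.0003, -57.0973, 0.9909, -25.1606, -0.0562, 0.0178, 0.0002]
tcp_pos [0.1535, -0.6309, 0.2092]
tool_rot [[0.9716, 0.2366, -0.0005], [0.2366, -0.9716, 0.0016], [-0.0001, -0.0017, -1.0]]
wrist_force [0.9459, 1.1623, -0.4844]
wrist_torque [-0.0367, -0.0812, -0.0317]
gripper_width 0.0883
scene {'fx': 400.7871, 'fy': 400.7871, 'cx': 256.5567, 'cy': 190.527, 'origin': [0.1111, 0.4354, 0.6536], 'rotation': [[-0.5542, 0.6159, -0.5599], [-0.8322, -0.3954, 0.3886], [0.0179, 0.6814, 0.7317]]}
side {'fx': 417.8272, 'fy': 417.8272, 'cx': 255.8092, 'cy': 189.0492, 'origin': [0.5883, -0.7566, 0.7146], 'rotation': [[0.9998, -0.0003, 0.0191], [0.0153, 0.6149, -0.7885], [-0.0115, 0.7886, 0.6148]]}
wrist {'fx': 297.3186, 'fy': 297.3186, 'cx': 255.2805, 'cy': 195.1717, 'hand_eye': [[0.0003, 0.9633, 0.2683, 0.0677], [1.0, 0.0001, -0.0015, 0.0001], [-0.0014, 0.2683, -0.9633, -0.1748], [0.0, 0.0, 0.0, 1.0]]}
```

View pics/scene0.png

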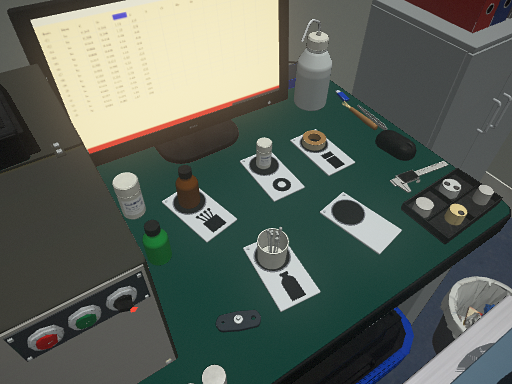

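View pics/side0.png

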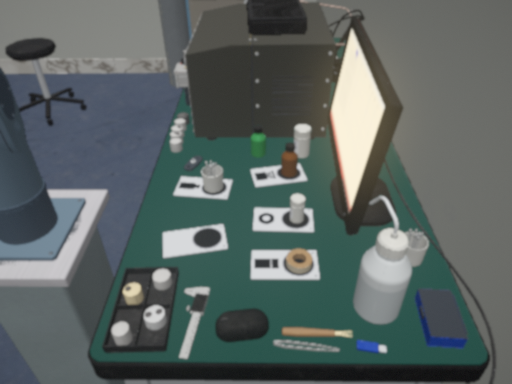

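View pics/wrist0.png

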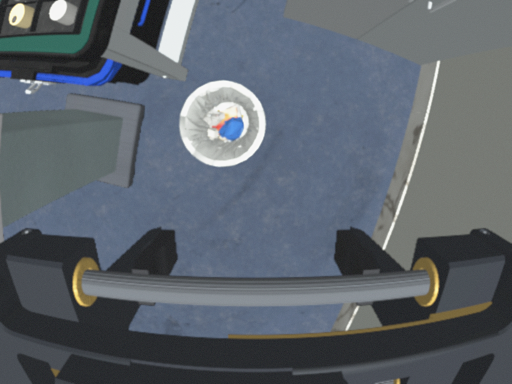

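Run:
```python
import cv2
a=cv2.imread("pics/scene0.png"); b=cv2.imread("pics/side0.png")
cv2.imwrite("pics/sceneA.png",cv2.resize(a[120:320,155:355],None,fx=3,fy=3,interpolation=cv2.INTER_CUBIC)[:, :])
cv2.imwrite("pics/sceneB.png",cv2.resize(a[110:260,230:410],None,fx=4,fy=4,interpolation=cv2.INTER_CUBIC))
cv2.imwrite("pics/sideA.png",cv2.resize(b[130:290,150:350],None,fx=3.75,fy=3.75,interpolation=cv2.INTER_CUBIC))
```

```text
(no output)
```

View pics/sceneA.png

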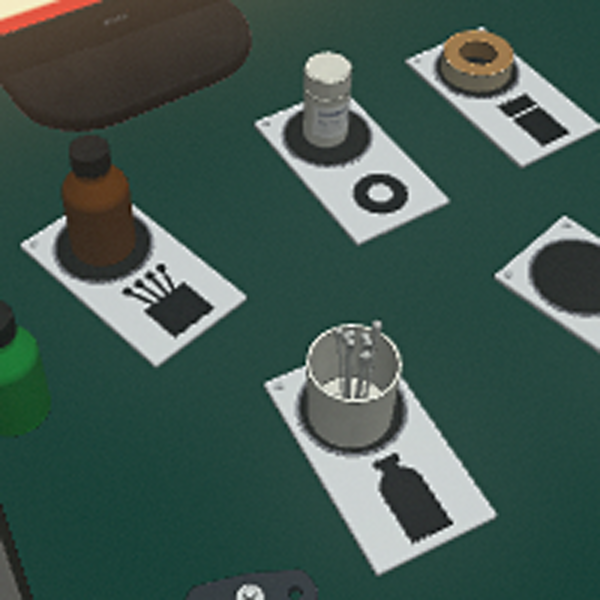

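View pics/sideA.png

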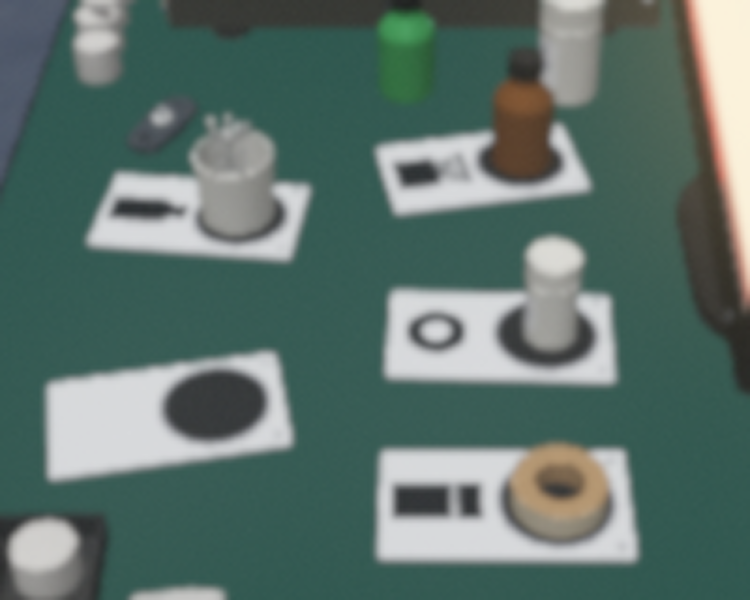

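```bash
cat > h.py <<'E'
import numpy as np,cv2
from plant import *
C={'scene':dict(f=400.7871,c=(256.5567,190.527),o=np.array([0.1111,0.4354,0.6536]),R=np.array([[-0.5542,0.6159,-0.5599],[-0.8322,-0.3954,0.3886],[0.0179,0.6814,0.7317]])),
'side':dict(f=417.8272,c=(255.8092,189.0492),o=np.array([0.5883,-0.7566,0.7146]),R=np.array([[0.9998,-0.0003,0.0191],[0.0153,0.6149,-0.7885],[-0.0115,0.7886,0.6148]]))}
def cast(n,u,v,z):
    c=C[n]; d=c['R']@np.array([(u-c['c'][0])/c['f'],-(v-c['c'][1])/c['f'],-1.])
    return (c['o']+d*(z-c['o'][2])/d[2])[:2]
def wcast(fr,st,u,v,z):
    p=np.array([u-fr['cx'],v-fr['cy']]);r=np.hypot(*p);t=r/fr['fx']
    d=np.array([np.sin(t)*p[0]/r,-np.sin(t)*p[1]/r,-np.cos(t)])
    H=np.array(fr['hand_eye']);R=np.array(st['tool_rot'])
    dw=R@(H[:3,:3]@d); o=R@H[:3,3]+np.array(st['tcp_pos'])
    return (o+dw*(z-o[2])/dw[2])[:2]
def wproj(fr,st,P):
    H=np.array(fr['hand_eye']);R=np.array(st['tool_rot'])
    q=R.T@(np.array(P)-np.array(st['tcp_pos'])); q=H[:3,:3].T@(q-H[:3,3])
    x,y,z=q[0],-q[1],-q[2]; r=np.hypot(x,y);t=np.arctan2(r,z)
    return fr['cx']+fr['fx']*t*x/r, fr['cy']+fr['fx']*t*y/r
def wrist(name):
    st=get_state(); fr=grab_frame('wrist'); cv2.imwrite(f'pics/{name}.png',fr['color'][:,:,::-1]); return st,fr
def shift(st,P,yaw=None):
    "shift in tool axes to bring TCP to world P"
    R=np.array(st['tool_rot']); return R.T@(np.array(P)-np.array(st['tcp_pos']))
E
cat > st.py <<'E'
from h import *
A=lambda x,y:(155+(x+.5)/3-.5,120+(y+.5)/3-.5)
B=lambda x,y:(230+(x+.5)/4-.5,110+(y+.5)/4-.5)
D=lambda x,y:(150+(x+.5)/3.75-.5,130+(y+.5)/3.75-.5)
M={'P+':(-.106,.042),'P-':(-.106,-.042),'S+':(.044,.042),'S-':(.044,-.042)}
pk={'bottle':({'P+':(378,574),'P-':(496,516),'S+':(265,384)},{'P+':(115,172),'P-':(88,245),'S+':(312,184),'S-':(292,261)}),
'pot':({'P+':(156,365),'P-':(245,297),'S+':(22,243)},{'P+':(376,146),'P-':(396,215),'S+':(565,127),'S-':(590,190)}),
'tape':({'P+':(359,243),'P-':(449,201),'S+':(255,123)},{'P+':(390,290),'P-':(385,378),'S+':(612,294),'S-':(616,384)}),
'tube':({'P+':(523,165),'P-':(600,125),'S+':(406,61),'S-':(483,28)},{'P+':(380,450),'P-':(376,560),'S+':(626,449),'S-':(637,562)}),
'spare':({'S+':(496,275),'S-':(565,216)},{'P+':(46,382),'P-':(48,480),'S+':(276,351),'S-':(293,446)})}
def fit(m,w):
    m=np.array(m);w=np.array(w);a=m-m.mean(0);b=w-w.mean(0)
    th=np.arctan2((a[:,0]*b[:,1]-a[:,1]*b[:,0]).sum(),(a*b).sum())
    R=np.array([[np.cos(th),-np.sin(th)],[np.sin(th),np.cos(th)]])
    t=w.mean(0)-R@m.mean(0); return t,np.degrees(th),np.abs(m@R.T+t-w).max()
for k,(s,d) in pk.items():
    m1=[M[q] for q in s];w1=[cast('scene',*A(*p),.006) for p in s.values()]
    m2=[M[q] for q in d];w2=[cast('side',*D(*p),.006) for p in d.values()]
    for t in (fit(m1,w1),fit(m2,w2),fit(m1+m2,w1+w2)): print(k,np.round(t[0],4),round(t[1],1),round(t[2],4))
E
python3 st.py
```

```text
bottle [0.4476 0.1615] -6.4 0.0017
bottle [0.4509 0.1592] -5.9 0.0051
bottle [0.4495 0.1603] -6.1 0.006
pot [0.6578 0.2302] 11.1 0.0022
pot [0.6604 0.2259] 10.7 0.0034
pot [0.6593 0.2276] 10.7 0.0051
tape [0.665  0.0316] -1.9 0.0019
tape [0.668  0.0284] -1.9 0.003
tape [0.6667 0.0297] -2.0 0.0039
tube [ 0.663  -0.1167] 0.4 0.0022
tube [ 0.665  -0.1203] -0.1 0.0029
tube [ 0.664  -0.1185] 0.1 0.0042
spare [ 0.4491 -0.0367] 11.5 0.0014
spare [ 0.452 -0.039] 11.4 0.0024
spare [ 0.4511 -0.0382] 11.8 0.0035
```

```bash
python3 -m crank '[0.03,-0.02,-0.005,-0.12, 0.065,-0.045,-0.01,-0.26, 0.1,-0.07,-0.015,-0.4, 0.135,-0.095,-0.02,-0.54, 0.17,-0.12,-0.025,-0.68, 0.205,-0.145,-0.03,-0.82, 0.24,-0.17,-0.035,-0.96, 0.275,-0.195,-0.04,-1.1, 0.31,-0.22,-0.045,-1.24, 0.34,-0.24,-0.05,-1.38, 0.366,-0.252,-0.05,-1.45, 0.366,-0.252,-0.05,-1.45]'; python3 -c "
from h import *
s=get_state();print(s['clock'],np.round(s['joints'],1),s['tcp_pos'],np.round(s['tool_rot'],3).tolist())
wrist('w1')"
```

```text
clock: 1.35
tcp_pos: [0.4528, -0.2958, 0.26]
tool_rot: [[-0.126, 0.992, 0.002], [0.992, 0.126, 0.003], [0.003, 0.002, -1.0]]
wrist_force: [0.4, -0.0, -0.5]
gripper_width: 0.088
1.35 [ 49.8  19.2 -26.6 100.4   9.3  62.6  27.4] [ 0.45281433 -0.29575496  0.25998374] [[-0.126, 0.992, 0.002], [0.992, 0.126, 0.003], [0.003, 0.002, -1.0]]
```

View pics/w1.png

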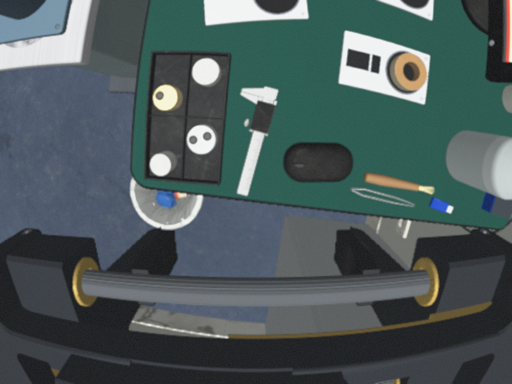

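```bash
python3 -m crank '[0.03,0.015,-0.005,-0.12, 0.07,0.03,-0.01,-0.26, 0.105,0.045,-0.015,-0.4, 0.14,0.06,-0.02,-0.54, 0.175,0.075,-0.025,-0.68, 0.21,0.09,-0.03,-0.82, 0.245,0.105,-0.035,-0.96, 0.28,0.125,-0.04,-1.1, 0.31,0.14,-0.04,-1.24, 0.33,0.15,-0.04,-1.38, 0.33,0.15,-0.04,-1.445, 0.33,0.15,-0.04,-1.445, 0.33,0.15,-0.04,-1.445]'; python3 -c "
from h import *
s=get_state();print(s['clock'],np.round(s['joints'],1),s['tcp_pos'],np.round(s['tool_rot'],3).tolist())
wrist('w2')"
```

```text
clock: 2.7
tcp_pos: [0.5595, 0.0459, 0.2998]
tool_rot: [[-1.0, 0.009, -0.001], [0.009, 1.0, 0.001], [0.001, 0.001, -1.0]]
wrist_force: [0.4, 0.1, 0.4]
gripper_width: 0.0884
2.7 [ 27.7  24.4 -49.4  93.6  19.3  71.   63.9] [0.55950887 0.04586413 0.29984995] [[-1.0, 0.009, -0.001], [0.009, 1.0, 0.001], [0.001, 0.001, -1.0]]
```

View pics/w2.png

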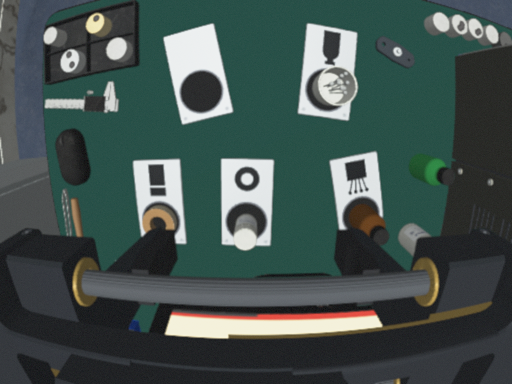

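Run:
```python
import cv2
a=cv2.imread("pics/w2.png")
z=lambda r,c:cv2.resize(a[r[0]:r[1],c[0]:c[1]],None,fx=4,fy=4,interpolation=cv2.INTER_CUBIC)
cv2.imwrite("pics/w2a.png",z((10,140),(160,360)))
cv2.imwrite("pics/w2b.png",z((140,260),(125,285)))
cv2.imwrite("pics/w2c.png",z((140,260),(280,440)))
```

```text
(no output)
```

View pics/w2a.png

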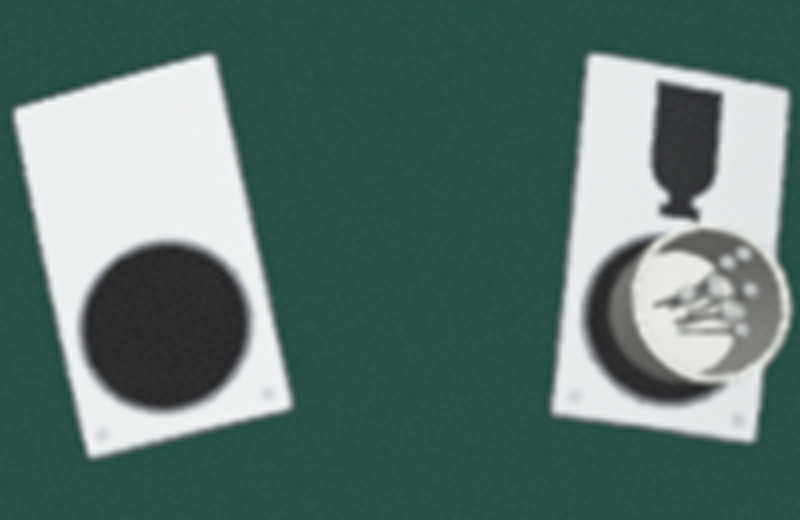

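View pics/w2b.png

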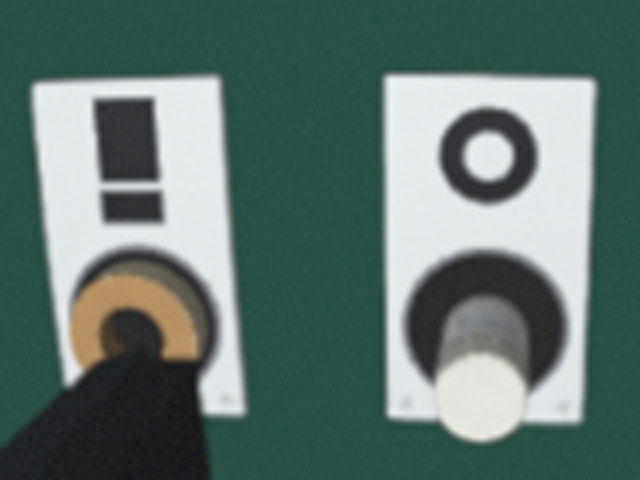

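View pics/w2c.png

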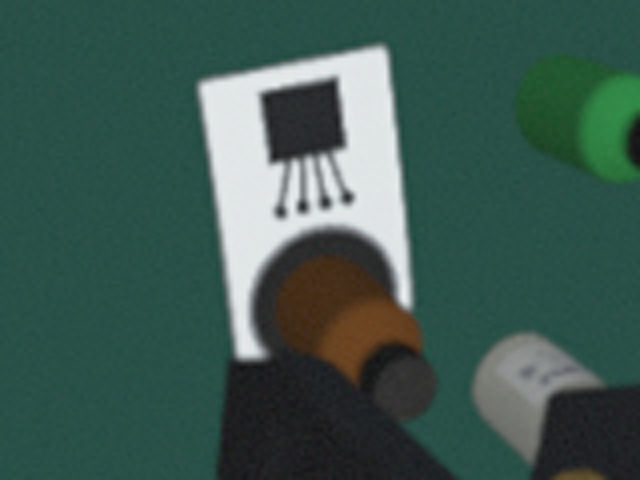

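```bash
cat > w2.py <<'E'
from st import fit,M
from h import *
import json
fr=grab_frame('wrist')
st=dict(tcp_pos=[0.55951,0.04586,0.29985],tool_rot=[[-1,.009,-.001],[.009,1,.001],[.001,.001,-1]])
def Z(o): return lambda p:(o[0]+(p[0]+.5)/4-.5,o[1]+(p[1]+.5)/4-.5)
a,b,c=Z((160,10)),Z((125,140)),Z((280,140))
pk={'spare':(a,{'P-':(13,108),'P+':(216,54),'S-':(90,459),'S+':(293,407)}),'bottle':(a,{'P-':(588,52),'P+':(790,92),'S-':(551,413),'S+':(755,441)}),
'tube':(b,{'P-':(32,83),'P+':(219,75),'S+':(245,415)}),'tape':(b,{'P-':(384,75),'P+':(595,78),'S-':(387,418),'S+':(582,423)}),
'pot':(c,{'P-':(199,83),'P+':(386,45),'S-':(235,360)})}
for k,(z,d) in pk.items():
    t=fit([M[q] for q in d],[wcast(fr,st,*z(p),.006) for p in d.values()]); print(k,np.round(t[0],4),round(t[1],1),round(t[2],4))
print('spare seat',wcast(fr,st,*a((166,326)),.006))
for n,z,p,h in [('pot',a,(711,305),.061),('tube',b,(481,398),.075),('tapehole',b,(133,335),.024),('bottle',c,(403,384),.102)]: print(n,np.round(wcast(fr,st,*z(p),h),4))
E
python3 w2.py | tail -10
```

```text
spare [ 0.45   -0.0388] 11.5 0.0007
bottle [0.4478 0.1585] -6.3 0.0009
tube [ 0.6631 -0.1203] -0.1 0.0003
tape [0.6654 0.0286] -1.8 0.0004
pot [0.6501 0.2232] 8.9 0.0164
spare seat [ 0.45014877 -0.03871931]
pot [0.4467 0.1612]
tube [0.6676 0.029 ]
tapehole [ 0.6629 -0.1198]
bottle [0.6558 0.226 ]
```

```bash
python3 -m crank '[0.03,0.03,0.01,0, 0.06,0.06,0.04,0, 0.09,0.09,0.08,0, 0.113,0.114,0.11,0, 0.113,0.114,0.13,0, 0.113,0.114,0.13,0, 0.113,0.114,0.13,0]' 0.088 20; python3 -c "
from h import *
s,f=wrist('w3');print(s['clock'],np.round(s['joints'],1),s['tcp_pos'],np.round(s['tool_rot'],3).tolist())
print(shift(s,(.4467,.1612,.033)))
print(wproj(f,s,(.4467,.1612,.061)),wproj(f,s,(.4478,.1585,.006)))
"
```

```text
clock: 3.5
tcp_pos: [0.4482, 0.1605, 0.1708]
tool_rot: [[-1.0, 0.01, -0.0], [0.01, 1.0, 0.001], [0.0, 0.001, -1.0]]
wrist_force: [0.7, 0.0, 0.6]
gripper_width: 0.0879
3.5 [ 15.5  24.6 -49.8 113.8  23.6  52.2  42.8] [0.44820835 0.16048688 0.1708491 ] [[-1.0, 0.01, -0.0], [0.01, 1.0, 0.001], [0.0, 0.001, -1.0]]
[0.00149302 0.00058638 0.13784987]
(np.float64(256.6805124140207), np.float64(184.53076190812027)) (np.float64(254.17856608440945), np.float64(174.40924846155968))
```

View pics/w3.png

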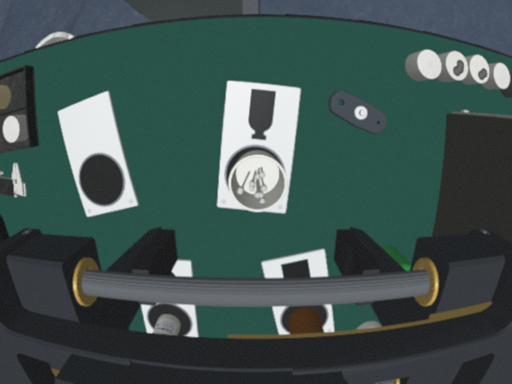

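```bash
python3 -m crank '[0.001,0,0.03,0, 0.002,0.001,0.065,0, 0.002,0.001,0.095,0, 0.002,0.001,0.12,0, 0.002,0.001,0.134,0, 0.002,0.001,0.138,0, 0.002,0.001,0.138,0]' 0.088 20; python3 -m crank '[0,0,0,0, 0,0,0,0, 0,0,0,0, 0,0,0,0, 0,0,0,0, 0,0,0,0]' 0.05 20;python3 -c "
from h import *
s,f=wrist('w4');print(s['clock'],np.round(s['joints'],1),s['tcp_pos'],np.round(s['tool_rot'],3).tolist(),s['gripper_width'])
"
```

```text
clock: 4.25
tcp_pos: [0.448, 0.1618, 0.034]
tool_rot: [[-1.0, 0.011, 0.002], [0.011, 1.0, 0.002], [-0.002, 0.002, -1.0]]
wrist_force: [0.6, -0.0, 0.9]
gripper_width: 0.0878
clock: 4.85
tcp_pos: [0.4481, 0.1618, 0.0341]
tool_rot: [[-1.0, 0.011, 0.002], [0.011, 1.0, 0.002], [-0.002, 0.002, -1.0]]
wrist_force: [0.8, 0.2, 0.9]
gripper_width: 0.0501
4.85 [  5.7  36.8 -38.8 118.6  38.2  37.3  30.3] [0.44806664 0.16177374 0.03409772] [[-1.0, 0.011, 0.002], [0.011, 1.0, 0.002], [-0.002, 0.002, -1.0]] 0.050075099659981005
```

View pics/w4.png

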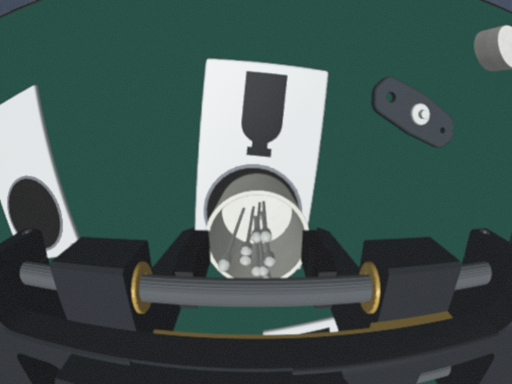

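```bash
python3 -m crank '[0,0,0,0, 0,0,0,0, 0,0,0,0, 0,0,0,0]' 0.035 20;python3 -c "
from h import *
s,f=wrist('w5');print(s['clock'],s['gripper_width'])
"
```

```text
clock: 5.3
tcp_pos: [0.448, 0.1618, 0.034]
tool_rot: [[-1.0, 0.011, 0.002], [0.011, 1.0, 0.002], [-0.002, 0.002, -1.0]]
wrist_force: [-1.4, -0.7, -0.2]
gripper_width: 0.0348
5.3 0.03482547582232045
```

View pics/w5.png

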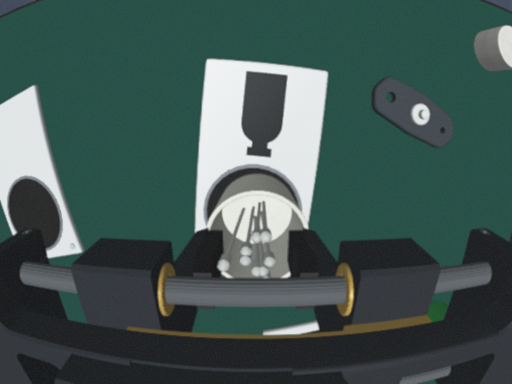

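Run:
```python
import cv2,numpy as np
for n in("w5","w4"):
    a=cv2.imread(f"pics/{n}.png")[160:310,160:360]
    a=(255*(a/255.)**0.5).astype(np.uint8)
    cv2.imwrite(f"pics/{n}z.png",cv2.resize(a,None,fx=4,fy=4,interpolation=cv2.INTER_CUBIC))
from h import *
for n in("scene","side"):
    f=grab_frame(n);cv2.imwrite(f"pics/{n}1.png",f["color"][:,:,::-1])
a=cv2.imread("pics/side1.png")[100:250,130:330]
cv2.imwrite("pics/side1z.png",cv2.resize(a,None,fx=4,fy=4,interpolation=cv2.INTER_CUBIC))
```

```text
(no output)
```

View pics/w5z.png

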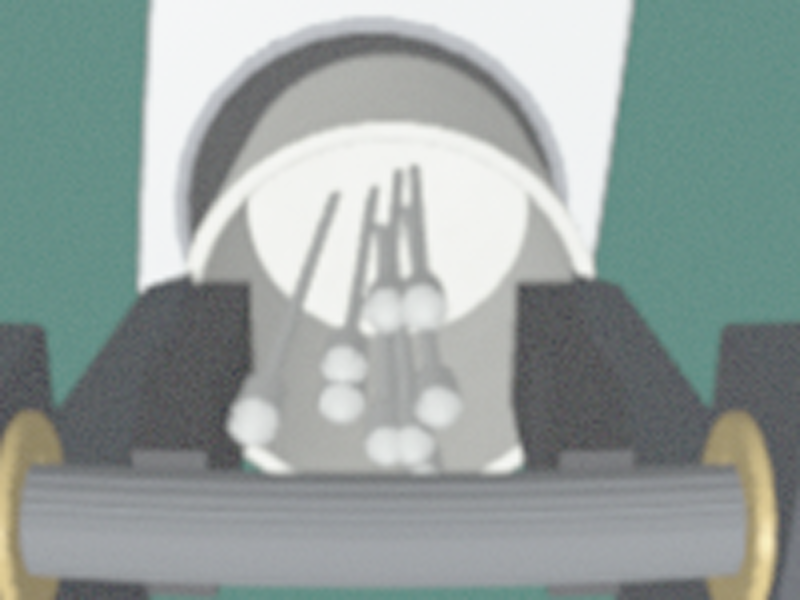

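View pics/side1z.png

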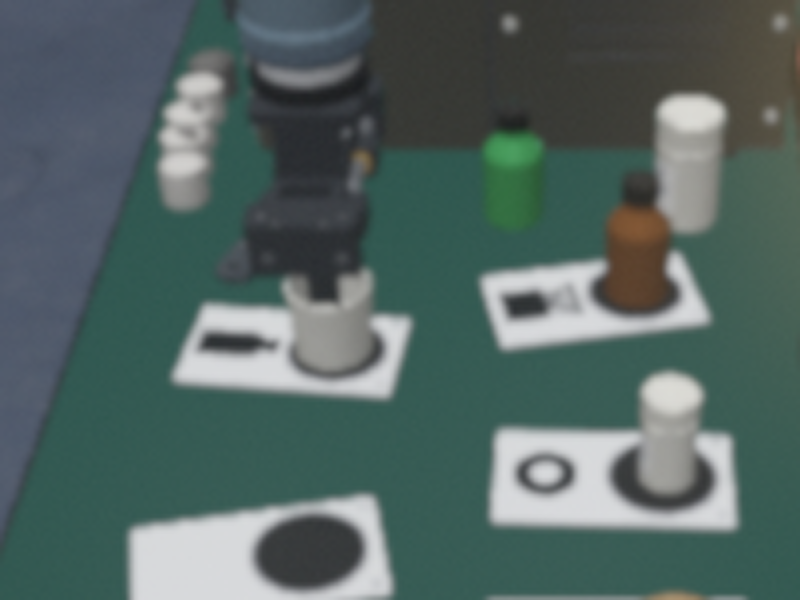

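View pics/scene1.png

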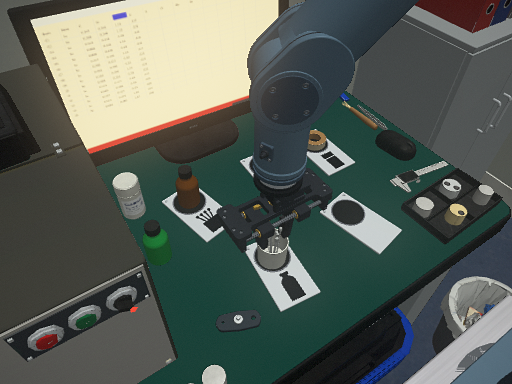

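Run:
```python
from h import *
s=get_state();f=grab_frame('wrist');R=s['tool_rot'];t=s['tcp_pos']
print(np.array(s['wrist_force']))
for z in (0,-.01,-.019,-.025,-.03,-.035,-.04):
    print(z,[np.round(wproj(f,s,t+R@np.array([x,-.0174,z])),1) for x in(.009,0,-.009)])
# rim check
print([np.round(wproj(f,s,(.447+.029*np.cos(a),.1615+.029*np.sin(a),.061)),1) for a in np.radians([0,90,180,270])])
```

```text
[ 0.62351981 -0.24686228  0.05069866]
0 [array([228.4, 214.2]), array([228.8, 227.6]), array([229.3, 240.5])]
-0.01 [array([227. , 219.7]), array([227.4, 233.7]), array([227.9, 247.1])]
-0.019 [array([225.5, 225.3]), array([226. , 239.8]), array([226.6, 253.7])]
-0.025 [array([224.5, 229.3]), array([225. , 244.2]), array([225.7, 258.5])]
-0.03 [array([223.5, 232.8]), array([224.2, 248.1]), array([224.8, 262.7])]
-0.035 [array([222.5, 236.6]), array([223.2, 252.2]), array([224. , 267.1])]
-0.04 [array([221.5, 240.6]), array([222.3, 256.6]), array([223. , 271.7])]
[array([256.3, 288.4]), array([308.4, 243.2]), array([255.2, 193.1]), array([203.3, 244.3])]
```

```bash
python3 -m crank '[0,0,0,0, 0,0,0,0, 0,0,0,0, 0,0,0,0]' 0.088 20; python3 -m crank '[0.001,0,0.008,0, 0.001,0,0.016,0, 0.001,0,0.022,0, 0.001,0,0.024,0, 0.001,0,0.024,0]' 0.088 20;python3 -m crank '[0,0,0,0, 0,0,0,0, 0,0,0,0, 0,0,0,0, 0,0,0,0, 0,0,0,0]' 0.045 20; python3 -c "
from h import *
s,f=wrist('w6');print(s['clock'],s['gripper_width'])
"
```

```text
clock: 5.9
tcp_pos: [0.448, 0.1618, 0.0341]
tool_rot: [[-1.0, 0.011, 0.002], [0.011, 1.0, 0.002], [-0.002, 0.002, -1.0]]
wrist_force: [-0.3, 0.3, 0.8]
gripper_width: 0.0652
clock: 6.4
tcp_pos: [0.4467, 0.1618, 0.0096]
tool_rot: [[-1.0, 0.011, 0.001], [0.011, 1.0, 0.001], [-0.001, 0.001, -1.0]]
wrist_force: [0.4, 0.9, -0.8]
gripper_width: 0.0884
clock: 7.0
tcp_pos: [0.4469, 0.1619, 0.0097]
tool_rot: [[-1.0, 0.011, 0.002], [0.011, 1.0, 0.001], [-0.002, 0.001, -1.0]]
wrist_force: [-1.6, -0.1, 1.7]
gripper_width: 0.0562
7.0 0.056246452441682235
```

View pics/w6.png

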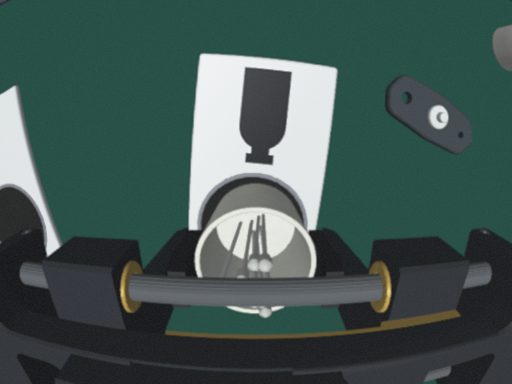

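```bash
python3 -m crank '[0,0,-0.01,0, 0,0,-0.03,0, 0,-0.01,-0.05,0, -0.001,-0.03,-0.055,0, -0.002,-0.06,-0.055,0, -0.003,-0.095,-0.055,0, -0.004,-0.13,-0.055,0, -0.005,-0.16,-0.055,0, -0.005,-0.185,-0.055,0, -0.005,-0.197,-0.055,0, -0.005,-0.2,-0.05,0, -0.005,-0.2,-0.05,0]' 0.045 25; python3 -c "
from h import *
s,f=wrist('w7');print(s['clock'],s['gripper_width'],s['tcp_pos'],np.round(s['tool_rot'],3).tolist())
print(shift(s,(.450,-.0387,.0097)))
"
```

```text
clock: 8.25
tcp_pos: [0.4493, -0.0375, 0.0591]
tool_rot: [[-1.0, 0.011, 0.001], [0.011, 1.0, 0.002], [-0.001, 0.002, -1.0]]
wrist_force: [0.2, 0.8, -0.7]
gripper_width: 0.0561
8.25 0.056143840097851415 [ 0.44926877 -0.03754226  0.05912458] [[-1.0, 0.011, 0.001], [0.011, 1.0, 0.002], [-0.001, 0.002, -1.0]]
[-0.00068327 -0.00125002  0.04942302]
```

View pics/w7.png

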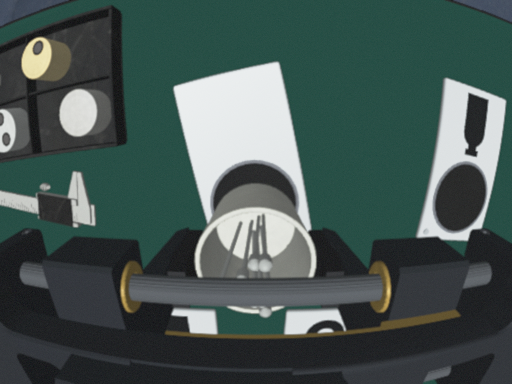

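```bash
python3 -m crank '[0,-0.001,0.015,0, -0.001,-0.001,0.032,0, -0.001,-0.001,0.044,0, -0.001,-0.001,0.049,0, -0.001,-0.001,0.0495,0, -0.001,-0.001,0.0495,0]' 0.045 25 && python3 -m crank '[0,0,0,0, 0,0,0,0, 0,0,0,0, 0,0,0,0, 0,0,-0.01,0, 0,0,-0.04,0, 0,0,-0.085,0, 0,0,-0.13,0, 0,0,-0.15,0, 0,0,-0.15,0]' 0.088;  python3 -c "
from h import *
s,f=wrist('w8');print(s['clock'],np.round(s['joints'],1),s['tcp_pos'],np.round(s['tool_rot'],3).tolist())
print(wproj(f,s,(.45,-.0387,.061)),wproj(f,s,(.45,-.0387,.006)))
"
```

```text
clock: 8.9
tcp_pos: [0.4506, -0.0371, 0.0099]
tool_rot: [[-1.0, 0.009, 0.002], [0.009, 1.0, 0.003], [-0.002, 0.003, -1.0]]
wrist_force: [0.1, 0.2, 0.5]
gripper_width: 0.0564
clock: 9.9
tcp_pos: [0.4524, -0.0376, 0.1631]
tool_rot: [[-1.0, 0.009, 0.007], [0.009, 1.0, 0.001], [-0.007, 0.001, -1.0]]
wrist_force: [0.5, 0.2, -0.6]
gripper_width: 0.0878
9.9 [ 41.3  22.9 -50.6 117.4  23.3  49.5  67.1] [ 0.45239857 -0.03760808  0.16313001] [[-1.0, 0.009, 0.007], [0.009, 1.0, 0.001], [-0.007, 0.001, -1.0]]
(np.float64(254.78784721311396), np.float64(184.76741495593404)) (np.float64(254.873622809356), np.float64(173.05371611275888))
```

View pics/w8.png

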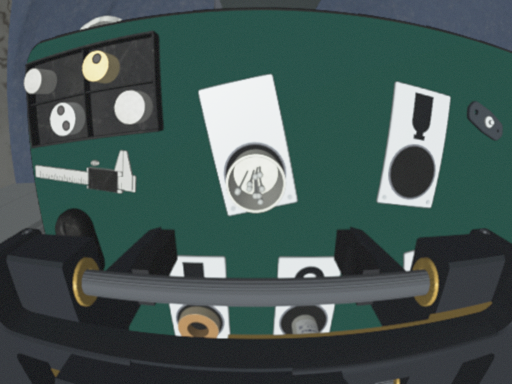

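Run:
```python
from h import *
print('base left',cast('side',333,195,.01),cast('side',345,215,.01),cast('scene',158,150,.01),cast('scene',200,160,.01),cast('scene',238,140,.01))
print('monitor bottom corner', [cast('side',353,228,z) for z in(.05,.1,.15)],[cast('scene',95,152,z) for z in(.05,.1,.15)],[cast('scene',285,95,z) for z in (.05,.1,.15)])
print('bigtube',[cast('side',302,128,z) for z in(.08,.1,.12)],[cast('scene',126,180,z) for z in(.08,.1,.12)], cast('side',302,155,0),cast('scene',133,213,0))
s=get_state();f=grab_frame('wrist');a=f['color']
g=a[130:210,380:440].max(2);m=((g<75)).astype(np.uint8)
n,l,stt,c=cv2.connectedComponentsWithStats(m)
i=[(stt[k,4],c[k]+[380,130]) for k in range(1,n)];i.sort(key=lambda t:-t[0]);print(i[:3])
print('bottle seat',wcast(f,s,*i[0][1],.006))
```

```text
base left [0.77406482 0.12120446] [0.79383062 0.04037096] [0.84273343 0.21938319] [0.75723896 0.15121767] [0.77120333 0.03735445]
monitor bottom corner [array([ 0.79363787, -0.04992429]), array([ 0.77818964, -0.10308978]), array([ 0.76274141, -0.15625527])] [array([0.86625939, 0.35369916]), array([0.80370476, 0.36046695]), array([0.74115014, 0.36723475])] [array([ 0.82027231, -0.14044815]), array([ 0.76152709, -0.09274701]), array([ 0.70278187, -0.04504587])]
bigtube [array([0.70408825, 0.35844926]), array([0.70043908, 0.32330747]), array([0.69678991, 0.28816567])] [array([0.71417157, 0.33345783]), array([0.69314397, 0.3370123 ]), array([0.67211637, 0.34056677])] [0.70666902 0.33160314] [0.6979353  0.34278796]
[(np.int32(1696), array([412.52653302, 173.0990566 ])), (np.int32(79), array([420.37974684, 134.37974684]))]
bottle seat [0.44711224 0.15779821]
```

```bash
python3 -m crank '[-0.01,0.015,-0.005,-0.02, -0.03,0.04,-0.01,-0.06, -0.055,0.075,-0.015,-0.1, -0.08,0.11,-0.02,-0.15, -0.105,0.14,-0.025,-0.2, -0.13,0.175,-0.03,-0.24, -0.155,0.205,-0.03,-0.26, -0.175,0.235,-0.03,-0.26, -0.195,0.255,-0.03,-0.26, -0.202,0.266,-0.03,-0.26, -0.202,0.266,-0.03,-0.26]';  python3 -c "
from h import *
s,f=wrist('w9');print(s['clock'],np.round(s['joints'],1),s['tcp_pos'],np.round(s['tool_rot'],3).tolist())
print(wproj(f,s,(.656,.226,.102)),wproj(f,s,(.659,.2265,.006)), shift(s,(.656,.226,.018)))
"
```

```text
clock: 11.1
tcp_pos: [0.6535, 0.2285, 0.1886]
tool_rot: [[-0.968, -0.251, -0.001], [-0.251, 0.968, 0.002], [0.001, 0.002, -1.0]]
wrist_force: [-0.3, -0.1, 0.3]
gripper_width: 0.0877
11.1 [  5.1  44.5 -47.4  79.9  33.1  69.9  59.2] [0.65353348 0.228484   0.18855807] [[-0.968, -0.251, -0.001], [-0.251, 0.968, 0.002], [0.001, 0.002, -1.0]]
(np.float64(252.2094934567), np.float64(194.23688111710453)) (np.float64(252.70001806158157), np.float64(175.86545265281748)) [-0.00186478 -0.00343841  0.17054914]
```

View pics/w9.png

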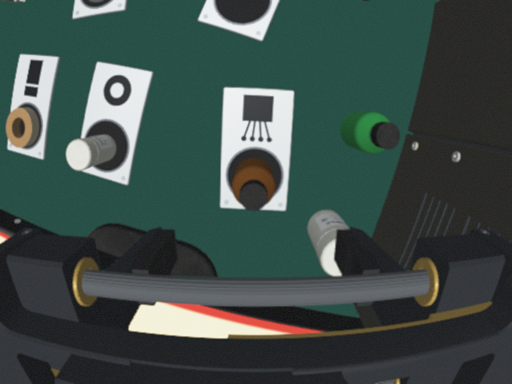

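Run:
```python
import cv2
a=cv2.imread("pics/w9.png")[75:220,205:310]
cv2.imwrite("pics/w9z.png",cv2.resize(a,None,fx=4,fy=4,interpolation=cv2.INTER_CUBIC))
```

```text
(no output)
```

View pics/w9z.png

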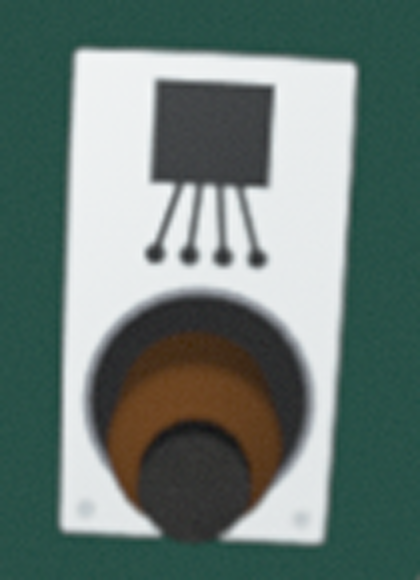

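```bash
python3 - <<'E' | tail -3
from st import fit,M
from h import *
s=get_state();f=grab_frame('wrist')
z=lambda p:(205+(p[0]+.5)/4-.5,75+(p[1]+.5)/4-.5)
d={'P-':(75,48),'P+':(357,63),'S-':(59,532),'S+':(325,544)}
print(fit([M[q] for q in d],[wcast(f,s,*z(p),.006) for p in d.values()]))
c=wcast(f,s,*z((194,483)),.102);print(c,shift(s,(*c,.018)))
E
```

```text
spare [ 0.4511 -0.0382] 11.8 0.0035
(array([0.65747818, 0.22643847]), np.float64(11.68041434222461), np.float64(0.0003193532671085797))
[0.65673467 0.22544337] [-0.00304249 -0.00251771  0.17085295]
```

```bash
python3 -m crank '[-0.003,-0.003,0.02,0, -0.003,-0.003,0.055,0, -0.003,-0.003,0.09,0, -0.003,-0.003,0.125,0, -0.003,-0.003,0.15,0, -0.003,-0.003,0.165,0, -0.003,-0.003,0.17,0, -0.003,-0.003,0.17,0]' && python3 -m crank '[0,0,0,0, 0,0,0,0, 0,0,0,0, 0,0,0,0, 0,0,0,0, 0,0,0,0]' 0.035 25;  python3 -c "
from h import *
s,f=wrist('w10');print(s['clock'],np.round(s['joints'],1),s['tcp_pos'],np.round(s['tool_rot'],3).tolist())
"
```

```text
clock: 12.0
tcp_pos: [0.6569, 0.2232, 0.019]
tool_rot: [[-0.969, -0.249, -0.001], [-0.249, 0.969, 0.0], [0.001, 0.001, -1.0]]
wrist_force: [0.1, 0.6, 0.8]
gripper_width: 0.0882
clock: 12.6
tcp_pos: [0.657, 0.2238, 0.0194]
tool_rot: [[-0.969, -0.249, -0.001], [-0.249, 0.969, 0.001], [0.0, 0.001, -1.0]]
wrist_force: [-0.2, 0.9, 1.4]
gripper_width: 0.0451
12.6 [  2.7  55.1 -41.4  84.7  40.8  55.9  54.5] [0.6569845  0.22377797 0.01935764] [[-0.969, -0.249, -0.001], [-0.249, 0.969, 0.001], [0.0, 0.001, -1.0]]
```

View pics/w10.png

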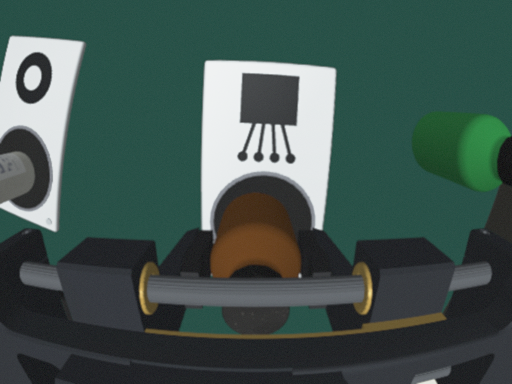

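```bash
python3 -m crank '[0,0,-0.01,0, 0,0,-0.03,0, 0.01,0,-0.045,0, 0.03,-0.001,-0.05,0, 0.06,-0.003,-0.05,0, 0.095,-0.005,-0.05,0, 0.13,-0.007,-0.05,0, 0.16,-0.009,-0.05,0, 0.19,-0.01,-0.05,0, 0.21,-0.011,-0.05,0, 0.219,-0.0115,-0.045,0, 0.219,-0.0115,-0.045,0, 0.219,-0.0115,-0.045,0]' 0.035 25; python3 -c "
from h import *
s,f=wrist('w11');print(s['clock'],s['gripper_width'],s['tcp_pos'],np.round(s['tool_rot'],3).tolist())
print(shift(s,(.4475,.1582,.0194)))
"
```

```text
clock: 13.95
tcp_pos: [0.4492, 0.1585, 0.0649]
tool_rot: [[-0.969, -0.249, 0.001], [-0.249, 0.969, 0.001], [-0.001, 0.001, -1.0]]
wrist_force: [0.4, 0.6, -1.9]
gripper_width: 0.0452
13.95 0.04517715827441394 [0.4491696  0.15851366 0.06493867] [[-0.969, -0.249, 0.001], [-0.249, 0.969, 0.001], [-0.001, 0.001, -1.0]]
[1.75335119e-03 5.86670339e-05 4.55365608e-02]
```

View pics/w11.png

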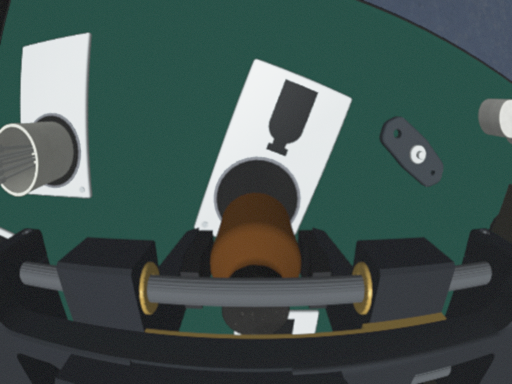

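```bash
python3 -m crank '[0.001,0,0.015,0, 0.002,0,0.03,0, 0.002,0,0.04,0, 0.002,0,0.0445,0, 0.002,0,0.0455,0, 0.002,0,0.0455,0]' 0.035 25 && python3 -m crank '[0,0,0,0, 0,0,0,0, 0,0,0,0, 0,0,0,0, 0,0,0,0, 0,0,-0.01,0, 0,0,-0.04,0, 0,0,-0.085,0, 0,0,-0.12,0, 0,0,-0.15,0, 0,0,-0.15,0]' 0.088;  python3 -c "
from h import *
s,f=wrist('w12');print(s['clock'],np.round(s['joints'],1),s['tcp_pos'],np.round(s['tool_rot'],3).tolist())
print(wproj(f,s,(.4475,.1582,.102)),wproj(f,s,(.4475,.1582,.006)))
"
```

```text
clock: 14.6
tcp_pos: [0.4478, 0.1586, 0.0196]
tool_rot: [[-0.969, -0.248, 0.001], [-0.248, 0.969, 0.002], [-0.002, 0.002, -1.0]]
wrist_force: [0.5, 0.2, -1.7]
gripper_width: 0.0457
clock: 15.7
tcp_pos: [0.4497, 0.1595, 0.1736]
tool_rot: [[-0.969, -0.248, 0.008], [-0.248, 0.969, 0.004], [-0.008, 0.002, -1.0]]
wrist_force: [-0.5, -0.1, 0.8]
gripper_width: 0.0882
15.7 [ 20.2  26.5 -55.9 113.7  27.4  53.5  54.7] [0.4497229  0.15951675 0.17356989] [[-0.969, -0.248, 0.008], [-0.248, 0.969, 0.004], [-0.008, 0.002, -1.0]]
(np.float64(254.7907104701163), np.float64(193.38154496206417)) (np.float64(254.9083202110713), np.float64(171.16378580615898))
```

View pics/w12.png

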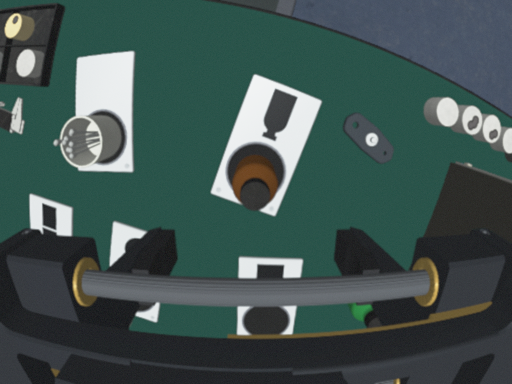

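```bash
python3 -m crank '[0.004,-0.015,0,0, 0.012,-0.045,0,0, 0.021,-0.08,0,0, 0.03,-0.115,0.01,0, 0.04,-0.15,0.02,0, 0.046,-0.18,0.03,0, 0.0485,-0.1905,0.04,0, 0.0485,-0.1905,0.04,0]';  python3 -c "
from h import *
s,f=wrist('w13');print(s['clock'],np.round(s['joints'],1),s['tcp_pos'],np.round(s['tool_rot'],3).tolist())
print(wproj(f,s,(.4505,-.037,.061)), shift(s,(.4505,-.037,.0097)))
"
```

```text
clock: 16.55
tcp_pos: [0.4476, -0.0388, 0.1293]
tool_rot: [[-0.969, -0.246, 0.001], [-0.246, 0.969, 0.003], [-0.002, 0.003, -1.0]]
wrist_force: [-0.3, -0.4, 0.3]
gripper_width: 0.0878
16.55 [ 42.6  27.6 -52.8 119.2  29.9  47.2  76.1] [ 0.44762189 -0.03875309  0.12928378] [[-0.969, -0.246, 0.001], [-0.246, 0.969, 0.003], [-0.002, 0.003, -1.0]]
(np.float64(256.7128345360706), np.float64(201.33501109076818)) [-0.00295492  0.00067266  0.11959287]
```

View pics/w13.png

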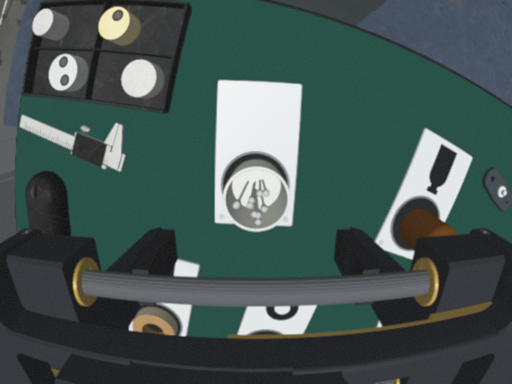

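```bash
python3 -m crank '[-0.001,0,0.02,0, -0.001,0,0.05,0, -0.001,0,0.08,0, -0.001,0,0.105,0, -0.001,0,0.117,0, -0.001,0,0.12,0, -0.001,0,0.12,0]' && python3 -m crank '[0,0,0,0, 0,0,0,0, 0,0,0,0, 0,0,0,0, 0,0,0,0, 0,0,0,0]' 0.045 25;  python3 -c "
from h import *
s,f=wrist('w14');print(s['clock'],np.round(s['joints'],1),s['tcp_pos'],np.round(s['tool_rot'],3).tolist())
print(shift(s,(.6575,.2264,.0097)))
"
```

```text
clock: 17.3
tcp_pos: [0.4502, -0.0352, 0.0108]
tool_rot: [[-0.968, -0.249, 0.004], [-0.249, 0.968, 0.004], [-0.005, 0.003, -1.0]]
wrist_force: [-0.3, 0.1, -0.1]
gripper_width: 0.0877
clock: 17.9
tcp_pos: [0.4505, -0.0355, 0.0111]
tool_rot: [[-0.968, -0.249, 0.004], [-0.249, 0.968, 0.004], [-0.005, 0.003, -1.0]]
wrist_force: [-0.7, -0.2, 6.9]
gripper_width: 0.0565
17.9 [ 31.7  38.8 -40.3 122.3  45.1  34.6  63.1] [ 0.45046483 -0.03548344  0.0111161 ] [[-0.968, -0.249, 0.004], [-0.249, 0.968, 0.004], [-0.005, 0.003, -1.0]]
[-0.26575323  0.2020223   0.00327286]
```

View pics/w14.png

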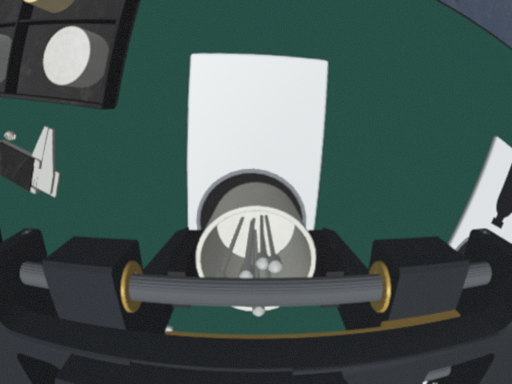

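```bash
python3 -m crank '[0,0,-0.01,0, 0,0,-0.035,0, -0.008,0.006,-0.06,0, -0.025,0.019,-0.07,0, -0.05,0.038,-0.07,0, -0.08,0.061,-0.07,0, -0.11,0.084,-0.07,0, -0.14,0.106,-0.07,0, -0.17,0.129,-0.07,0, -0.2,0.152,-0.07,0, -0.225,0.171,-0.07,0, -0.245,0.186,-0.065,0, -0.26,0.197,-0.06,0, -0.2655,0.2015,-0.055,0, -0.2655,0.2015,-0.05,0, -0.2655,0.2015,-0.05,0]' 0.045 25; python3 -c "
from h import *
s,f=wrist('w15');print(s['clock'],np.round(s['joints'],1),s['gripper_width'],s['tcp_pos'],np.round(s['tool_rot'],3).tolist())
print(shift(s,(.6575,.2264,.0105)))
"
```

```text
clock: 19.55
tcp_pos: [0.6561, 0.2242, 0.0619]
tool_rot: [[-0.969, -0.249, 0.002], [-0.249, 0.969, 0.002], [-0.003, 0.002, -1.0]]
wrist_force: [-0.4, -0.1, -0.7]
gripper_width: 0.0566
19.55 [  3.4  51.9 -42.7  84.4  38.5  58.7  55.8] 0.05657112017450696 [0.65610646 0.22418367 0.06192834] [[-0.969, -0.249, 0.002], [-0.249, 0.969, 0.002], [-0.003, 0.002, -1.0]]
[-0.00176348  0.0017143   0.05143617]
```

View pics/w15.png

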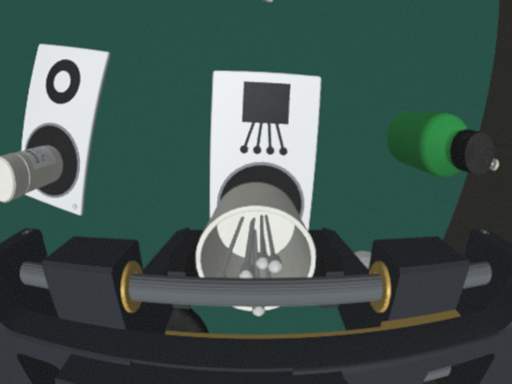

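Run:
```python
from h import *
s=get_state();f=grab_frame('wrist')
print('green',wcast(f,s,475,152,.096),wcast(f,s,408,138,.0), 'big',[wcast(f,s,366,258,z) for z in(.09,.1)])
```

```text
green [0.56925612 0.33377172] [0.56968843 0.33868686] big [array([0.64906246, 0.28872742]), array([0.64490255, 0.2831076 ])]
```

```bash
python3 -m crank '[-0.001,0.001,0,-0.04, -0.002,0.002,0.01,-0.1, -0.002,0.002,0.025,-0.12, -0.002,0.002,0.038,-0.12, -0.002,0.002,0.046,-0.12, -0.002,0.002,0.05,-0.12, -0.002,0.002,0.0515,-0.12, -0.002,0.002,0.0515,-0.12]' 0.045 25 && python3 -m crank '[0,0,0,0, 0,0,0,0, 0,0,0,0, 0,0,0,0, 0,0,0,0, 0,0,-0.01,0, 0,0,-0.04,0, 0,0,-0.085,0, 0,0,-0.12,0, 0,0,-0.15,0, 0,0,-0.15,0]' 0.088;  python3 -c "
from h import *
s,f=wrist('w16');print(s['clock'],np.round(s['joints'],1),s['tcp_pos'],np.round(s['tool_rot'],3).tolist())
print(wproj(f,s,(.6575,.2264,.061)),wproj(f,s,(.6575,.2264,.006)))
"
```

```text
clock: 20.45
tcp_pos: [0.6585, 0.2269, 0.0116]
tool_rot: [[-0.932, -0.362, 0.004], [-0.362, 0.932, 0.003], [-0.005, 0.001, -1.0]]
wrist_force: [0.1, 0.1, -0.6]
gripper_width: 0.0562
clock: 21.55
tcp_pos: [0.6604, 0.2283, 0.1677]
tool_rot: [[-0.932, -0.362, 0.011], [-0.362, 0.932, 0.006], [-0.013, 0.002, -1.0]]
wrist_force: [0.9, 0.2, 0.2]
gripper_width: 0.0879
21.55 [  5.4  46.1 -47.7  80.6  35.1  67.8  65. ] [0.66035034 0.22827567 0.16769005] [[-0.932, -0.362, 0.011], [-0.362, 0.932, 0.006], [-0.013, 0.002, -1.0]]
(np.float64(254.66552366645675), np.float64(182.29674221126425)) (np.float64(254.74217823607412), np.float64(170.86499157452943))
```

View pics/w16.png

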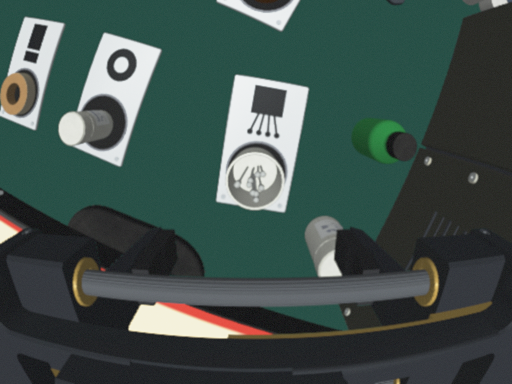

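```bash
python3 -m crank '[0.005,-0.013,0,0.03, 0.016,-0.042,0,0.08, 0.03,-0.08,0,0.14, 0.045,-0.12,0,0.2, 0.06,-0.16,0,0.26, 0.075,-0.2,0,0.32, 0.09,-0.24,0,0.37, 0.105,-0.275,0.01,0.37, 0.117,-0.307,0.02,0.37, 0.1235,-0.325,0.03,0.37, 0.1235,-0.325,0.04,0.37, 0.1235,-0.325,0.04,0.37]';  python3 -c "
from h import *
s,f=wrist('w17');print(s['clock'],np.round(s['joints'],1),s['tcp_pos'],np.round(s['tool_rot'],3).tolist())
print(wproj(f,s,(.663,-.12,.024)), shift(s,(.663,-.12,-.016)))
"
```

```text
clock: 22.8
tcp_pos: [0.6607, -0.1184, 0.1211]
tool_rot: [[-1.0, -0.001, 0.005], [-0.001, 1.0, 0.007], [-0.005, 0.007, -1.0]]
wrist_force: [-0.7, 0.8, -0.4]
gripper_width: 0.0879
22.8 [ 33.2  45.2 -42.2  86.9  32.7  60.5  73.3] [ 0.66065928 -0.11842988  0.12109803] [[-1.0, -0.001, 0.005], [-0.001, 1.0, 0.007], [-0.005, 0.007, -1.0]]
(np.float64(253.721370086743), np.float64(191.1413778582551)) [-0.0016522  -0.00247556  0.1370947 ]
```

View pics/w17.png

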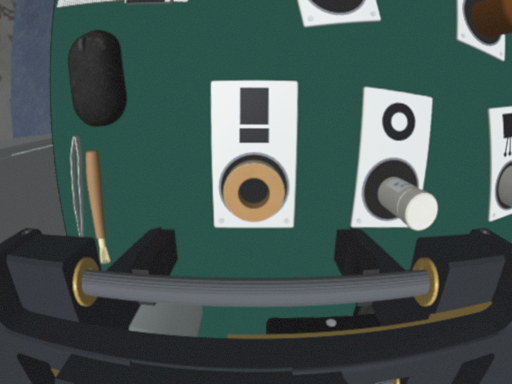

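```bash
python3 -m crank '[-0.002,-0.002,0.02,0, -0.002,-0.002,0.05,0, -0.002,-0.002,0.08,0, -0.002,-0.002,0.105,0, -0.002,-0.002,0.122,0, -0.002,-0.002,0.13,0, -0.002,-0.002,0.135,0, -0.002,-0.002,0.136,0, -0.002,-0.002,0.136,0]' && python3 -m crank '[0,0,0,0, 0,0,0,0, 0,0,0,0, 0,0,0,0, 0,0,0,0, 0,0,0,0]' 0.045 25;  python3 -c "
from h import *
s,f=wrist('w18');print(s['clock'],np.round(s['joints'],1),s['tcp_pos'],np.round(s['tool_rot'],3).tolist())
print(shift(s,(.450,-.0387,-.016)))
"
```

```text
clock: 23.75
tcp_pos: [0.6651, -0.1182, -0.0128]
tool_rot: [[-1.0, -0.003, 0.008], [-0.003, 1.0, 0.007], [-0.008, 0.007, -1.0]]
wrist_force: [-0.3, 0.0, -0.1]
gripper_width: 0.0882
clock: 24.35
tcp_pos: [0.6652, -0.1183, -0.0126]
tool_rot: [[-1.0, -0.003, 0.008], [-0.003, 1.0, 0.007], [-0.008, 0.007, -1.0]]
wrist_force: [0.2, 0.0, 2.5]
gripper_width: 0.0556
24.35 [ 29.9  54.8 -36.8  88.6  39.3  49.6  69.1] [ 0.665195   -0.1182508  -0.01256327] [[-1.0, -0.003, 0.008], [-0.003, 1.0, 0.007], [-0.008, 0.007, -1.0]]
[0.2149847  0.08016106 0.00219351]
```

View pics/w18.png

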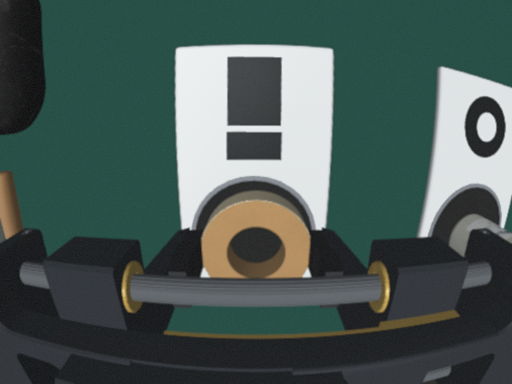

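```bash
python3 -m crank '[0,0,-0.01,0, 0,0,-0.03,0, 0.008,0.003,-0.045,0, 0.03,0.011,-0.05,0, 0.06,0.022,-0.05,0, 0.095,0.035,-0.05,0, 0.13,0.048,-0.05,0, 0.16,0.06,-0.05,0, 0.19,0.07,-0.05,0, 0.208,0.077,-0.045,0, 0.215,0.08,-0.04,0, 0.215,0.08,-0.04,0, 0.215,0.08,-0.04,0]' 0.045 25; python3 -c "
from h import *
s,f=wrist('w19');print(s['clock'],np.round(s['joints'],1),s['gripper_width'],s['tcp_pos'],np.round(s['tool_rot'],3).tolist())
print(shift(s,(.450,-.0387,-.0124)))
"
```

```text
clock: 25.7
tcp_pos: [0.4513, -0.0394, 0.0267]
tool_rot: [[-1.0, -0.003, 0.01], [-0.003, 1.0, 0.006], [-0.01, 0.006, -1.0]]
wrist_force: [0.5, -0.6, 0.6]
gripper_width: 0.0554
25.7 [ 31.4  36.1 -39.1 122.3  40.4  34.4  53.4] 0.05544745780125022 [ 0.45130363 -0.03940297  0.02673116] [[-1.0, -0.003, 0.01], [-0.003, 1.0, 0.006], [-0.01, 0.006, -1.0]]
[0.00169525 0.00045829 0.03911978]
```

View pics/w19.png

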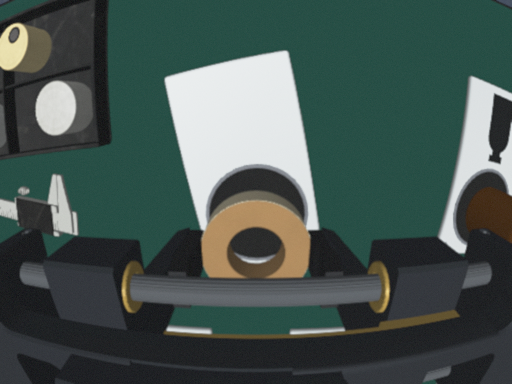

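```bash
python3 -m crank '[0.001,0,0.012,0, 0.002,0,0.025,0, 0.002,0,0.034,0, 0.002,0,0.038,0, 0.002,0,0.039,0, 0.002,0,0.039,0]' 0.045 25 && python3 -m crank '[0,0,0,0, 0,0,0,0, 0,0,0,0, 0,0,0,0, 0,0,0,0, 0,0,-0.01,0, 0,0,-0.04,0, 0,0,-0.08,0, 0,0,-0.12,0, 0,0,-0.15,0, 0,0,-0.18,0, 0,0,-0.18,0]' 0.088;  python3 -c "
from h import *
s,f=wrist('w20');print(s['clock'],np.round(s['joints'],1),s['tcp_pos'],np.round(s['tool_rot'],3).tolist())
print(wproj(f,s,(.450,-.0387,.024)), shift(s,(.6676,.029,.15)))
"
```

```text
clock: 26.35
tcp_pos: [0.45, -0.0391, -0.0125]
tool_rot: [[-1.0, -0.002, 0.01], [-0.002, 1.0, 0.007], [-0.01, 0.006, -1.0]]
wrist_force: [0.9, 0.1, -1.5]
gripper_width: 0.0556
clock: 27.55
tcp_pos: [0.4504, -0.0402, 0.1712]
tool_rot: [[-1.0, -0.002, 0.016], [-0.002, 1.0, 0.005], [-0.016, 0.005, -1.0]]
wrist_force: [-0.1, -0.2, 0.3]
gripper_width: 0.0881
27.55 [ 44.2  22.3 -53.1 117.5  23.2  50.   68.3] [ 0.45040453 -0.04023467  0.17119871] [[-1.0, -0.002, 0.016], [-0.002, 1.0, 0.005], [-0.016, 0.005, -1.0]]
(np.float64(256.74415496576535), np.float64(175.49321865725727)) [-0.21698175  0.06862051  0.02503679]
```

View pics/w20.png

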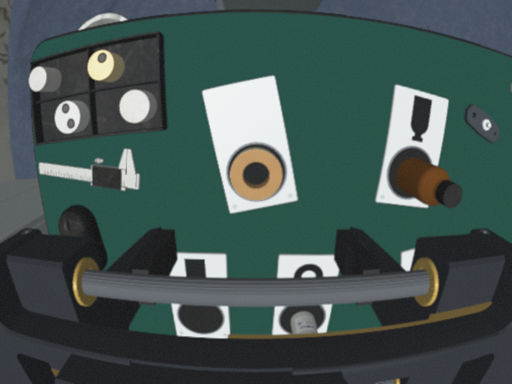

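```bash
python3 -m crank '[-0.01,0.003,0,0, -0.035,0.011,0,0, -0.07,0.022,0,0, -0.105,0.033,0.005,0, -0.14,0.044,0.01,0, -0.175,0.055,0.015,0, -0.2,0.063,0.02,0, -0.215,0.068,0.025,0, -0.217,0.0685,0.03,0, -0.217,0.0685,0.03,0]';  python3 -c "
from h import *
s,f=wrist('w21');print(s['clock'],np.round(s['joints'],1),s['tcp_pos'],np.round(s['tool_rot'],3).tolist())
print(wproj(f,s,(.6676,.029,.075)), shift(s,(.6676,.029,.010)))
"
```

```text
clock: 28.6
tcp_pos: [0.6653, 0.0289, 0.1403]
tool_rot: [[-1.0, -0.003, 0.01], [-0.003, 1.0, 0.005], [-0.01, 0.005, -1.0]]
wrist_force: [0.2, -0.8, 0.6]
gripper_width: 0.0881
28.6 [ 21.8  43.7 -44.1  87.4  32.9  61.8  60.3] [0.66525979 0.02890836 0.14028065] [[-1.0, -0.003, 0.01], [-0.003, 1.0, 0.005], [-0.01, 0.005, -1.0]]
(np.float64(255.82699389880756), np.float64(200.61824517321978)) [-0.00104156 -0.0005501   0.13029637]
```

View pics/w21.png

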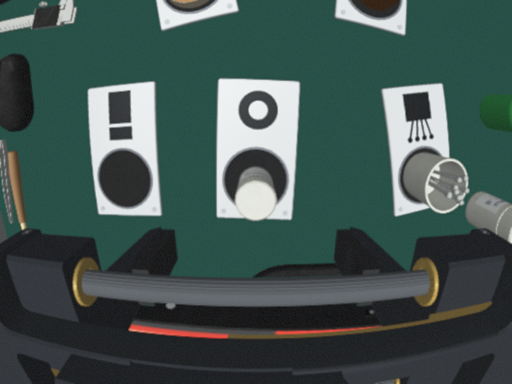

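```bash
python3 -m crank '[-0.001,-0.001,0.02,0, -0.001,-0.001,0.05,0, -0.001,-0.001,0.085,0, -0.001,-0.001,0.115,0, -0.001,-0.001,0.133,0, -0.001,-0.001,0.142,0, -0.001,-0.001,0.143,0, -0.001,-0.001,0.143,0]' && python3 -m crank '[0,0,0,0, 0,0,0,0, 0,0,0,0, 0,0,0,0, 0,0,0,0, 0,0,0,0, 0,0,0,0]' 0.025 20;  python3 -c "
from h import *
s,f=wrist('w22');print(s['clock'],np.round(s['joints'],1),s['tcp_pos'],np.round(s['tool_rot'],3).tolist())
print(shift(s,(.6631,-.1203,s['tcp_pos'][2])))
"
```

```text
clock: 29.45
tcp_pos: [0.6685, 0.0283, -0.0008]
tool_rot: [[-1.0, -0.002, 0.012], [-0.002, 1.0, 0.005], [-0.012, 0.005, -1.0]]
wrist_force: [0.7, 0.8, 1.1]
gripper_width: 0.088
clock: 30.15
tcp_pos: [0.6684, 0.0284, -0.0009]
tool_rot: [[-1.0, -0.002, 0.012], [-0.002, 1.0, 0.005], [-0.012, 0.005, -1.0]]
wrist_force: [0.1, 0.1, -0.9]
gripper_width: 0.0349
30.15 [ 18.5  53.6 -38.2  90.   40.2  50.   55.4] [ 0.66844348  0.02835404 -0.00086832] [[-1.0, -0.002, 0.012], [-0.002, 1.0, 0.005], [-0.012, 0.005, -1.0]]
[ 0.00567889 -0.14863943 -0.00080533]
```

View pics/w22.png

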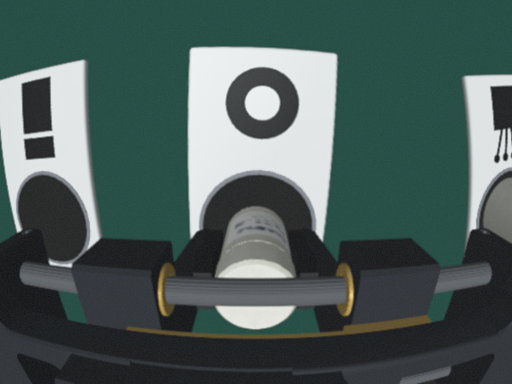

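```bash
python3 -m crank '[0,0,-0.01,0, 0,0,-0.03,0, 0,-0.01,-0.045,0, 0.001,-0.03,-0.05,0, 0.002,-0.06,-0.05,0, 0.004,-0.09,-0.05,0, 0.005,-0.115,-0.05,0, 0.005,-0.135,-0.05,0, 0.005,-0.146,-0.045,0, 0.005,-0.1485,-0.04,0, 0.005,-0.1485,-0.04,0]' 0.025 20; python3 -c "
from h import *
s,f=wrist('w23');print(s['clock'],np.round(s['joints'],1),s['gripper_width'],s['tcp_pos'],np.round(s['tool_rot'],3).tolist())
print(shift(s,(.6638,-.1203,-.0005)))
"
```

```text
clock: 31.3
tcp_pos: [0.6627, -0.12, 0.0378]
tool_rot: [[-1.0, -0.002, 0.011], [-0.002, 1.0, 0.005], [-0.011, 0.005, -1.0]]
wrist_force: [0.7, -0.1, -0.4]
gripper_width: 0.0352
31.3 [ 32.1  51.2 -40.1  88.8  38.   53.6  69.9] 0.03523269468017107 [ 0.66273298 -0.12000894  0.03778344] [[-1.0, -0.002, 0.011], [-0.002, 1.0, 0.005], [-0.011, 0.005, -1.0]]
[-0.00064004 -0.00050274  0.03829077]
```

View pics/w23.png

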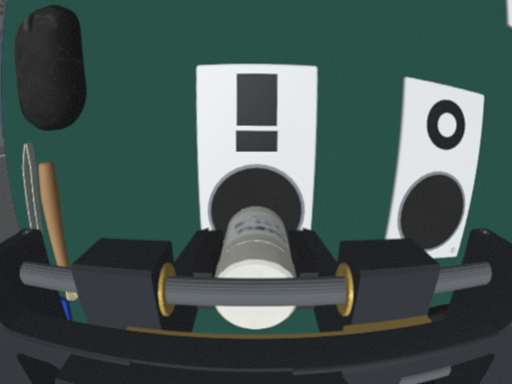

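```bash
python3 -m crank '[0,0,0.012,0, -0.001,-0.001,0.025,0, -0.001,-0.001,0.034,0, -0.001,-0.001,0.0375,0, -0.001,-0.001,0.0385,0, -0.001,-0.001,0.0385,0]' 0.025 20 && python3 -m crank '[0,0,0,0, 0,0,0,0, 0,0,0,0, 0,0,0,0, 0,0,0,0, 0,0,-0.01,0, 0,0,-0.04,0, 0,0,-0.08,0, 0,0,-0.12,0, 0,0,-0.15,0, 0,0,-0.165,0, 0,0,-0.165,0]' 0.088;  python3 -c "
from h import *
s,f=wrist('w24');print(s['clock'],np.round(s['joints'],1),s['tcp_pos'],np.round(s['tool_rot'],3).tolist())
print(wproj(f,s,(.6631,-.1203,.075)),wproj(f,s,(.6631,-.1203,.006)), shift(s,(.450,-.039,.12)))
a=f['color'];g=a[140:240,330:420].max(2);m=(g<75).astype(np.uint8)
n,l,stt,c=cv2.connectedComponentsWithStats(m)
for k in range(1,n):
  if stt[k,4]>200: print(stt[k],c[k]+[330,140],wcast(f,s,*(c[k]+[330,140]),.006))
"
```

```text
clock: 31.95
tcp_pos: [0.6645, -0.1195, -0.0006]
tool_rot: [[-1.0, -0.004, 0.011], [-0.004, 1.0, 0.006], [-0.011, 0.006, -1.0]]
wrist_force: [0.4, 0.1, 0.4]
gripper_width: 0.0348
clock: 33.15
tcp_pos: [0.6639, -0.1205, 0.1668]
tool_rot: [[-1.0, -0.004, 0.015], [-0.004, 1.0, 0.006], [-0.015, 0.005, -1.0]]
wrist_force: [1.8, 0.4, -0.6]
gripper_width: 0.0881
33.15 [ 34.8  42.8 -45.   85.   31.8  64.5  74.3] [ 0.66385462 -0.1204799   0.16677457] [[-1.0, -0.004, 0.015], [-0.004, 1.0, 0.006], [-0.015, 0.005, -1.0]]
(np.float64(255.71989971847958), np.float64(188.43697836152887)) (np.float64(255.38319464335436), np.float64(172.71719868215658)) [0.21423842 0.08203067 0.04397156]
[  23   10   48   52 1913] [376.48614741 175.81495034] [0.6649285  0.02771938]
[  5  86  39  14 373] [351.66756032 234.0616622 ] [0.74146246 0.0029893 ]
```

View pics/w24.png

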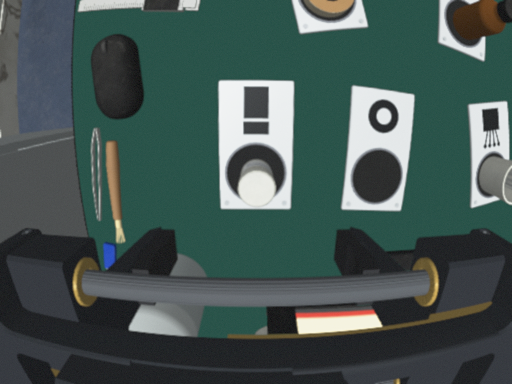

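```bash
python3 -m crank '[0.01,0.004,0,0, 0.035,0.013,0,0, 0.07,0.027,0,0, 0.105,0.04,0.005,0, 0.14,0.054,0.01,0, 0.172,0.066,0.02,0, 0.197,0.076,0.03,0, 0.211,0.081,0.04,0, 0.2145,0.082,0.05,0, 0.2145,0.082,0.05,0]';  python3 -c "
from h import *
s,f=wrist('w25');print(s['clock'],np.round(s['joints'],1),s['tcp_pos'],np.round(s['tool_rot'],3).tolist())
print(wproj(f,s,(.45,-.039,.024)), shift(s,(.45,-.039,-.0126)))
"
```

```text
clock: 34.2
tcp_pos: [0.4469, -0.0393, 0.1106]
tool_rot: [[-1.0, -0.004, 0.009], [-0.004, 1.0, 0.006], [-0.009, 0.006, -1.0]]
wrist_force: [0.1, -0.5, 0.0]
gripper_width: 0.0881
34.2 [ 39.9  28.2 -49.1 120.5  30.6  43.9  61.8] [ 0.44692606 -0.0393372   0.11060478] [[-1.0, -0.004, 0.009], [-0.004, 1.0, 0.006], [-0.009, 0.006, -1.0]]
(np.float64(255.8259663918768), np.float64(194.59174710023592)) [-0.00202117 -0.00045363  0.12322617]
```

View pics/w25.png

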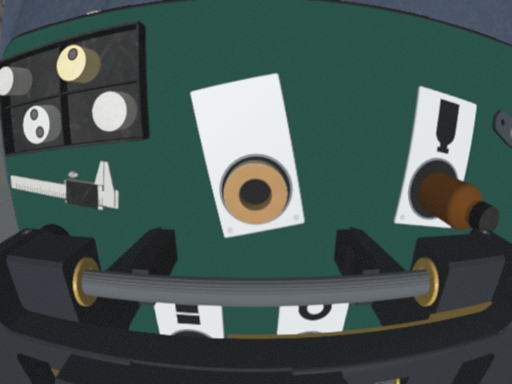

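```bash
python3 -m crank '[-0.001,0,0.02,0, -0.001,0,0.05,0, -0.001,0,0.08,0, -0.001,0,0.1,0, -0.001,0,0.115,0, -0.001,0,0.122,0, -0.001,0,0.124,0, -0.001,0,0.124,0]' && python3 -m crank '[0,0,0,0, 0,0,0,0, 0,0,0,0, 0,0,0,0, 0,0,0,0, 0,0,0,0]' 0.045 25;  python3 -c "
from h import *
s,f=wrist('w26');print(s['clock'],np.round(s['joints'],1),s['tcp_pos'],np.round(s['tool_rot'],3).tolist())
print(shift(s,(.665,.0282,s['tcp_pos'][2])),wcast(f,s,256,250,.024))
"
```

```text
clock: 35.05
tcp_pos: [0.4512, -0.0385, -0.0123]
tool_rot: [[-1.0, -0.003, 0.011], [-0.003, 1.0, 0.007], [-0.011, 0.007, -1.0]]
wrist_force: [-0.8, -0.8, -0.1]
gripper_width: 0.0879
clock: 35.65
tcp_pos: [0.4514, -0.0386, -0.0121]
tool_rot: [[-1.0, -0.003, 0.011], [-0.003, 1.0, 0.006], [-0.011, 0.006, -1.0]]
wrist_force: [-0.2, 0.2, 3.9]
gripper_width: 0.0557
35.65 [ 28.4  40.2 -35.5 122.7  46.6  30.5  48. ] [ 0.45135685 -0.03857635 -0.01213388] [[-1.0, -0.003, 0.011], [-0.003, 1.0, 0.006], [-0.011, 0.006, -1.0]]
[-0.2138419   0.06607668  0.00282688] [ 0.44892444 -0.0390043 ]
```

View pics/w26.png

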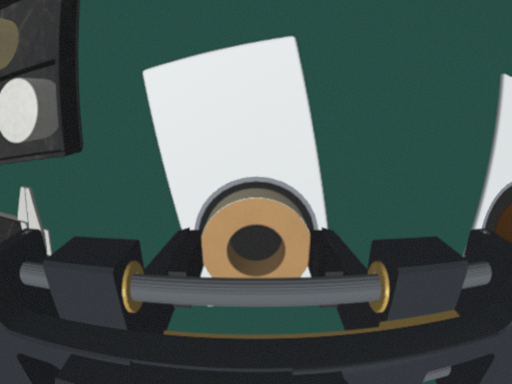

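```bash
python3 -m crank '[0,0,-0.01,0, 0,0,-0.03,0, -0.008,0.003,-0.045,0, -0.03,0.009,-0.05,0, -0.06,0.018,-0.05,0, -0.095,0.029,-0.05,0, -0.13,0.04,-0.05,0, -0.16,0.049,-0.05,0, -0.19,0.058,-0.05,0, -0.209,0.064,-0.045,0, -0.216,0.066,-0.04,0, -0.216,0.066,-0.04,0, -0.216,0.066,-0.04,0]' 0.045 25; python3 -c "
from h import *
s,f=wrist('w27');print(s['clock'],np.round(s['joints'],1),s['gripper_width'],s['tcp_pos'],np.round(s['tool_rot'],3).tolist())
print(shift(s,(.667,.0282,-.0124)))
"
```

```text
clock: 37.0
tcp_pos: [0.6653, 0.0273, 0.0304]
tool_rot: [[-1.0, -0.003, 0.009], [-0.003, 1.0, 0.006], [-0.009, 0.006, -1.0]]
wrist_force: [-0.1, -0.4, -0.5]
gripper_width: 0.0555
37.0 [ 19.5  51.1 -39.7  90.2  38.5  52.4  56.6] 0.05554532463561987 [0.66530114 0.02731565 0.03039989] [[-1.0, -0.003, 0.009], [-0.003, 1.0, 0.006], [-0.009, 0.006, -1.0]]
[-0.00129652  0.00062568  0.04281852]
```

View pics/w27.png

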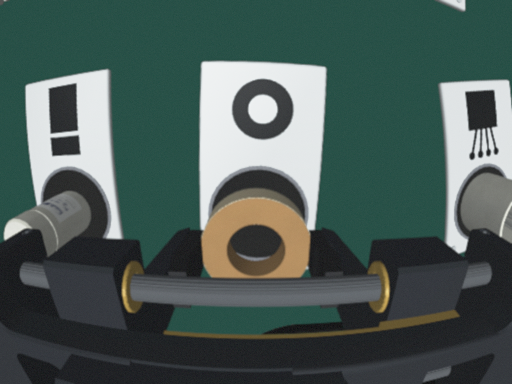

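```bash
python3 -m crank '[-0.001,0.001,0.012,0, -0.001,0.001,0.026,0, -0.001,0.001,0.037,0, -0.001,0.001,0.0415,0, -0.001,0.001,0.0425,0, -0.001,0.001,0.0425,0]' 0.045 25 && python3 -m crank '[0,0,0,0, 0,0,0,0, 0,0,0,0, 0,0,0,0, 0,0,0,0, 0,0,-0.01,0, 0,0,-0.04,0, 0,0,-0.085,0, 0,0,-0.13,0, 0,0,-0.175,0, 0,0,-0.22,0, 0.02,0,-0.26,0, 0.05,0,-0.28,0, 0.09,0,-0.28,0, 0.11,0,-0.28,0, 0.11,0,-0.28,0]' 0.088;  python3 -c "
from h import *
s,f=wrist('w28');print(s['clock'],np.round(s['joints'],1),s['tcp_pos'],np.round(s['tool_rot'],3).tolist())
for n,p,h in [('bottle',(.4475,.1582),.096),('pot',(.6575,.2264),.055),('tape',(.665,.0282),.018),('tube',(.6631,-.1203),.069)]: print(n,np.round(wproj(f,s,(*p,.006)),1),np.round(wproj(f,s,(*p,.006+h)),1))
for n in('scene','side'): cv2.imwrite(f'pics/{n}2.png',grab_frame(n)['color'][:,:,::-1])
"
```

```text
clock: 37.65
tcp_pos: [0.6661, 0.0283, -0.012]
tool_rot: [[-1.0, -0.003, 0.008], [-0.003, 1.0, 0.005], [-0.008, 0.005, -1.0]]
wrist_force: [-1.8, 0.6, 2.2]
gripper_width: 0.0557
clock: 39.25
tcp_pos: [0.5517, 0.0265, 0.2681]
tool_rot: [[-1.0, -0.005, 0.009], [-0.005, 1.0, 0.003], [-0.009, 0.003, -1.0]]
wrist_force: [0.4, 0.3, 0.5]
gripper_width: 0.0881
39.25 [ 32.2  25.8 -52.5  97.7  22.   67.   64.1] [0.55165493 0.02646971 0.2680575 ] [[-1.0, -0.005, 0.009], [-0.005, 1.0, 0.003], [-0.009, 0.003, -1.0]]
bottle [344.5  93. ] [367.8  89.1]
pot [374.5 225.3] [387.4 238.6]
tape [256.1 230.9] [256.2 235.4]
tube [165.4 228.3] [152.3 246.6]
```

View pics/w28.png

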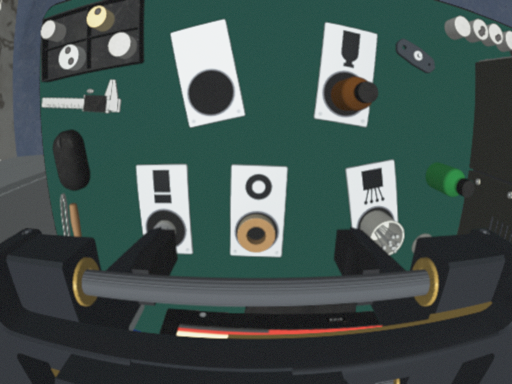

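View pics/side2.png

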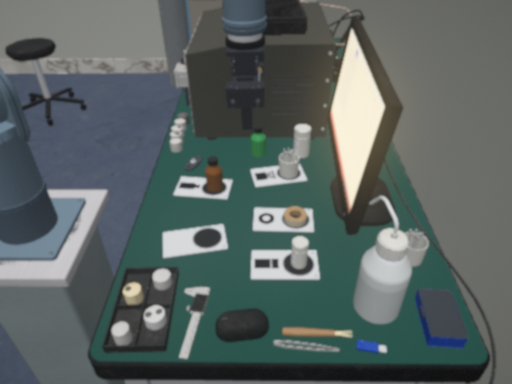

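Run:
```python
import cv2
a=cv2.imread("pics/w28.png")[15:265,310:410]; b=cv2.imread("pics/w28.png")[15:265,220:300]
cv2.imwrite("pics/w28z.png",cv2.resize(cv2.hconcat([a[5:125],a[130:250],cv2.copyMakeBorder(b[130:250],0,0,0,20,0)]),None,fx=2.6,fy=2.6,interpolation=cv2.INTER_CUBIC))
```

```text
(no output)
```

View pics/w28z.png

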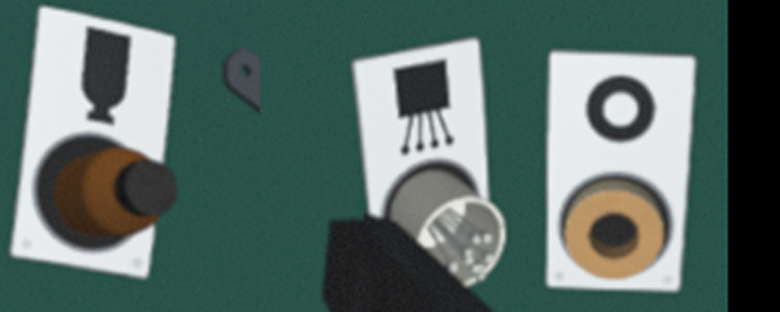

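```bash
python3 -c "
from plant import *
print(get_state()['clock']);print(close_job())"
```

```text
39.4
the job is handed in; nothing more can be done
None
```

The bottle, tube, tape roll and swab pot now each stand upright on the stand showing their own picture, and I handed the job in at 39.4 s of the 128 s allowed. Nothing tipped over, and I saw no sign that anything else was moved. The spare stand is empty again. I parked the pot on it while the bottle moved, then the tape while the tube moved.

**Last checks:**
- **Pot, tape and tube:** the wrist pictures put the pot and tape within about 2 mm of their seat centres. The tube measured within about 1 mm just after it was placed. It was partly hidden in the last wrist picture, but the side picture shows it upright on its stand.
- **Bottle:** the views disagreed slightly. Just after placing it measured within 1 mm of centre, while the last, more distant view put its cap about 3 mm off. I put that down to the roughly half-degree tilt of the tool in that view, because the bottle's base still looked centred in its seat.

**Fingertips higher than reported:** they sit about 28 mm above the reported TCP height. My first grasp on the pot therefore closed just above the rim without touching it. I corrected for this in every later grasp. The highest wrist force I read was about 7 N, while gripping the pot.

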